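# Lift the polished master disc onto the stone plate

### The arm

A 7-joint arm with a two-finger parallel gripper is mounted at the origin on the work surface; the furniture and walls round the work are solid. World frame = base frame: x ahead of the robot, y to its left, z up, the work surface at z = 0. Lengths are in m, angles in rad, forces in N, time in s.
With the tool pointing down it reaches from about 0.425 to 0.925 m from the base axis. Payload 6.8 kg.
Tool frame: the origin (TCP) lies at the very end of the fingers, on their centre line; the grasp point (between the pads) lies 19 mm behind it; z points along the fingers, y is the direction in which the jaws open and shut (so a half turn about z gives the same grasp; the last joint's range is limited). The gripper opens to 85 mm and grips with 20 to 120 N. Pads are 22 mm wide; open, the fingers measure 114 mm over their backs; the gripper's body (76 mm by 85 mm) begins 54 mm behind the grasp point. The pads swing forward as they close: fully open they stand 13 mm farther back than shut.
Start: joints at [-1.278, 0.477, 0.022, 1.555, -0.011, 1.109, -0.083], TCP at [0.263, 0.622, 0.231] pointing down, gripper open.
Joint ranges: [-2.96, 2.96], [-0.34, 2.1], [-1.41, 1.46], [0.24, 2.44], [-1.37, 4.51], [0.17, 1.92], [-2.96, 2.96]. Speed limits (rad/s): [2.39, 2.39, 3.14, 3.14, 3.14, 3.14, 3.14].

### API

Orientations are given as a unit quaternion [w, x, y, z].
In Python, from station import bot gives the robot as it stands.
- The arm moves only by the tool move_arm, never from a script. Its argument "commands" is text: rows parted by semicolons, each of 7 numbers parted by spaces: the opening, from 0 (shut) to 1 (fully open), then the shift along the tool's x, y, z in cm, then the turn, a rotation vector about the tool's x, y, z in degrees. In form: gripper tx ty tz rx ry rz; .... A call has 1 to 12 rows; each row shifts and turns the commanded pose from where the row before left it, along the tool's axes as they then stand; what a row does not reach is not made up. A row lasts 1/12 s, in which the tool goes at most 41.7 mm and 7.16 degrees, less where a joint would pass 70% of its speed; a pose out of reach is approached as far as the arm can. A call with a gripper value outside its range is refused whole. The fingers move at their own pace and stop on an object; "force" is the grip in N (left out, the last holds). Time passes only in rows, so rows that do not move let the fingers close. It gives the time, the measured TCP pose, the force and the opening at its end, in the units of the state.
- bot.get_obs(): the state, without advancing time (a new reading comes with each control period).
- bot.read_camera(name): name is "scene" or "top" or "wrist"; returns a dict with "img" (480x640x3 uint8, red, green, blue), "K" (3x3 intrinsics, pixels), "rvec" (rotation vector, rad) and "tvec" (3), from world to camera coordinates, as OpenCV has them; the wrist camera has in their place "hand_eye" (4x4, takes a point from camera to tool coordinates, whose origin is the TCP and whose axes are the flange's). Camera axes: x right, y down, z forward; pixel columns grow to the right and rows downward; lengths in m; the calibration is good to about 2 mm. The wrist camera is an equidistant fisheye: a pixel r from the principal point sees the ray r / f radians off the axis. A picture is of the moment at which its call begins: read the wrist's pose just before it. There is no depth.
- bot.hand_in(): hands the job in, once; it reports no verdict.
The state is a dict: "t": time; "q": joint angles; "joint_vel": joint speeds; "joint_torque": joint torques, N m; "eef_pos": TCP position; "tool_rot": TCP orientation; "contact_force": force on the tool from outside, world axes, zero at the start; "torque": the same for the moment, N m; "gripper_width": opening from 0.0 (shut) to 1.0 (fully open).
Only numpy, scipy, OpenCV 4.12 (cv2) and the standard library are available. Lean on these libraries where they do the work, as an engineer would, in place of code of your own. Each camera call takes 0.05 s, during which the arm holds its last target. There are 200 camera calls.

### The job

Without touching the polished disc with the gripper, take the lifter by its orange handle, slide its blade under the disc where the blue stop bar holds it back, and carry the disc over to the white stone plate. Tip it gently onto the plate, without dropping it, so that it lies flat and wholly on the plate, then set the lifter down flat on the bench or the green board, clear of the plate and the disc. Leave the yellow tape measure where it is.

Things in the scene. Friction and masses are not known exactly. Their poses are not given: they have to be found in the camera images.
- disc_center (a point): centre (half-way up) of a loose polished steel disc lying flat on the green board before the stop bar: 90 mm across, 8 mm thick, about 0.16 kg, too wide to grasp; lower rim bevelled 4 x 4 mm. z axis up through it. Slippery (friction about 0.2 on everything): it slides ahead of a blade until something stops it, and slides off a blade tipped 15 to 20 degrees.
- stop_face (a point): middle of the front face (9 mm up) of a blue straight bar fixed on the green board (320 x 230 mm, top 16 mm above the bench); 150 mm long, 22 mm deep, 18 mm high, two screw heads 4 mm higher. Its -x axis points out of the front face towards the disc, y along the bar, z up. The disc's rim is 5 to 25 mm before the face, the disc within 15 mm of the bar's middle.
- plate_top (a point): middle of the top face of a square off-white stone plate fixed to the bench, 160 x 160 mm, top 22 mm above the bench; x and y along its sides, z up. A wall panel rises on the right of it (towards -y, on the side away from the green board), running from near right to far left at 30 degrees to the x axis, 0.15 m or more from the plate's middle: keep the arm clear of it.
- lifter_grip (a point): middle of the orange handle of the loose lifter, a trowel-like tool (about 0.25 kg) that stands flat on the bench on its blade. x points along the blade to its front edge, z up. The handle is a bar 80 mm long (x), 24 mm wide (y), 34 mm high, its middle 49 mm above the blade's underside, free all round on a central post.
- lifter_tip (a point): middle of the lifter's front blade edge, on the underside: 130 mm ahead of (x) and 49 mm below the middle of the handle; axes as the handle's. The blade is flat, 2 mm thick, 84 mm wide and 160 mm long (back from this edge); a heel across it, 14 mm high, 104 mm behind this edge, keeps the disc from sliding back.
- tape_measure_mid (a point): bystander: middle of a yellow and black tape measure standing loose on the bench, 35 x 85 x 64 mm.

How it is judged:
By the outcome, as a careful person would: the job done as asked, in the order asked, and still so for the second after the job is handed in, with the robot touching nothing.
It also fails if it takes over 72 s, if anything falls off the work surface, if the arm or the gripper's body presses on something with over 40 N, if the wrist force passes 120 N, or if a joint passes its speed limit or range.

## Working session

There is one attempt and no reset: what is moved stays moved. The work goes in short steps, Python scripts to look and compute and a tool call to move; the robot and the scene stay as the last step left them, time stands still between calls to the robot, and variables do not carry over. Pictures are saved under pics/ and viewed, about 8 in all and at most 12, crops included, and the job is handed in when it is done.

Besides the shell and the picture viewer there is one more tool, called after ">>>" in YAML: its name, and indented under it one key for each argument. move_arm: Moves the arm, as the interface text tells. Its arguments: {"type":"object","properties":{"commands":{"type":"string"},"force":{"type":"number"}},"required":["commands"]}

```bash
ls; mkdir -p pics; python3 - <<'E'
from station import bot
import cv2
o=bot.get_obs(); print({k:(v if not hasattr(v,'tolist') else v.tolist()) for k,v in o.items()})
for n in("top","scene"):
    c=bot.read_camera(n); cv2.imwrite(f"pics/{n}0.png",c["img"][:,:,::-1]); print(n,c["K"].tolist(),c["rvec"],c["tvec"])
c=bot.read_camera("wrist");print(c["K"].tolist(),c["hand_eye"])
E
```

```text
pics
{'t': 0.0, 'q': [-1.2781306214686974, 0.47782516209373566, 0.022371675219593264, 1.5564554361046177, -0.011498350259815328, 1.1092848352533087, -0.08311412877558126], 'joint_vel': [-0.0002419745585619733, 0.00011862513878317481, -0.0002678864063900668, -0.00012440981689588538, 0.0006766429862416863, -0.0018807295315855228, 0.001667477946472892], 'joint_torque': [-0.0006188963743625209, -59.64529752731323, 1.607302576303482, -28.11940848827362, 0.012359576357994229, 0.0091954052913934, -1.3316280558228755e-05], 'eef_pos': [0.26313547546122085, 0.6209571742385254, 0.23030784711307786], 'tool_rot': [-0.0001073842437951661, 0.19905435581729142, 0.979988016867182, -0.0009158032077235471], 'contact_force': [-0.3243431214790014, 0.2881442509844626, -0.16118539075146535], 'torque': [0.01350978957062437, -0.03619689386404126, 0.02748076216603534], 'gripper_width': 1.0020389756396098}
top [[587.290691330131, 0.0, 316.70489530741764], [0.0, 587.290691330131, 226.2292416110044], [0.0, 0.0, 1.0]] [ 2.14349908 -2.12779246  0.17884203] [-0.0131092   0.52969968  1.20913231]
scene [[471.7739751976802, 0.0, 323.6784073960132], [0.0, 471.7739751976802, 243.96570406653873], [0.0, 0.0, 1.0]] [ 2.11304581 -1.12881963  0.48937747] [-0.29150498  0.37739677  0.5821402 ]
[[371.64829954431775, 0.0, 318.639588857547], [0.0, 371.64829954431775, 236.18515340893381], [0.0, 0.0, 1.0]] [[ 4.20984451e-05 -9.53013187e-01 -3.02928810e-01  7.69352925e-02]
 [ 9.99999999e-01  4.40576254e-05  3.66248008e-07  5.21828893e-04]
 [ 1.29972848e-05 -3.02928810e-01  9.53013188e-01 -1.42544295e-01]
 [ 0.00000000e+00  0.00000000e+00  0.00000000e+00  1.00000000e+00]]
```

View pics/top0.png

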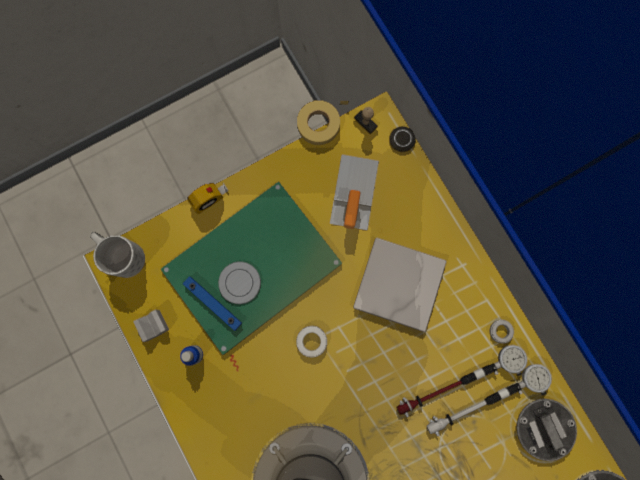

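View pics/scene0.png

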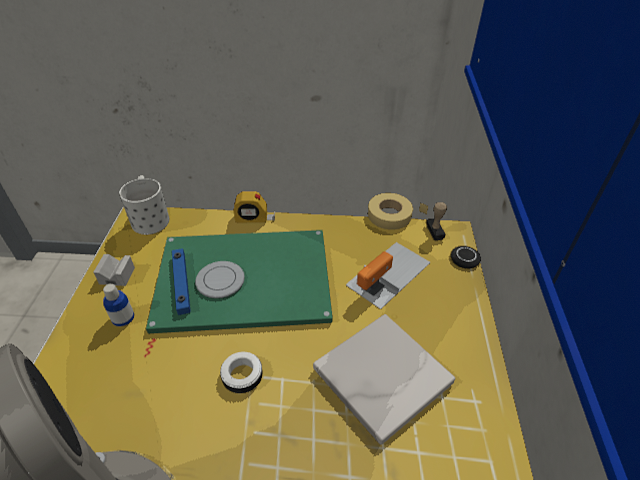

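The top view shows the bar at (212,303), the disc at (239,284), the lifter handle at (352,208) with its blade pointing up-image, and the plate at about (400,286). I'll enlarge it for exact pixels.

```bash
python3 - <<'E'
import cv2,numpy as np
a=cv2.imread("pics/top0.png")
r=lambda x,y,w,h,k:cv2.resize(a[y:y+h,x:x+w],None,fx=k,fy=k,interpolation=cv2.INTER_CUBIC)
m=np.zeros((600,800,3),np.uint8)
m[:600,:400]=r(170,240,100,150,4)      # bar, disc  (4x)
m[:400,400:]=cv2.resize(a[145:245,310:410],(400,400),interpolation=cv2.INTER_CUBIC)  # lifter 4x
m[400:,400:]=r(345,232,110,110,1.8)[:200,:200].repeat(2,1)[:, :400]*0
m[400:600,400:600]=r(350,235,100,100,2)
cv2.imwrite("pics/c1.png",m)
E
```

```text
Traceback (most recent call last):
ValueError: could not broadcast input array from shape (198,396,3) into shape (200,400,3)
```

```bash
python3 - <<'E'
import cv2,numpy as np
a=cv2.imread("pics/top0.png")
r=lambda x,y,w,h,k:cv2.resize(a[y:y+h,x:x+w],None,fx=k,fy=k,interpolation=cv2.INTER_CUBIC)
m=np.zeros((600,800,3),np.uint8)
m[:600,:400]=r(170,240,100,150,4)
m[:400,400:]=r(310,145,100,100,4)
m[400:600,400:600]=r(350,235,100,100,2)
cv2.imwrite("pics/c1.png",m)
E
```

```text
(no output)
```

View pics/c1.png

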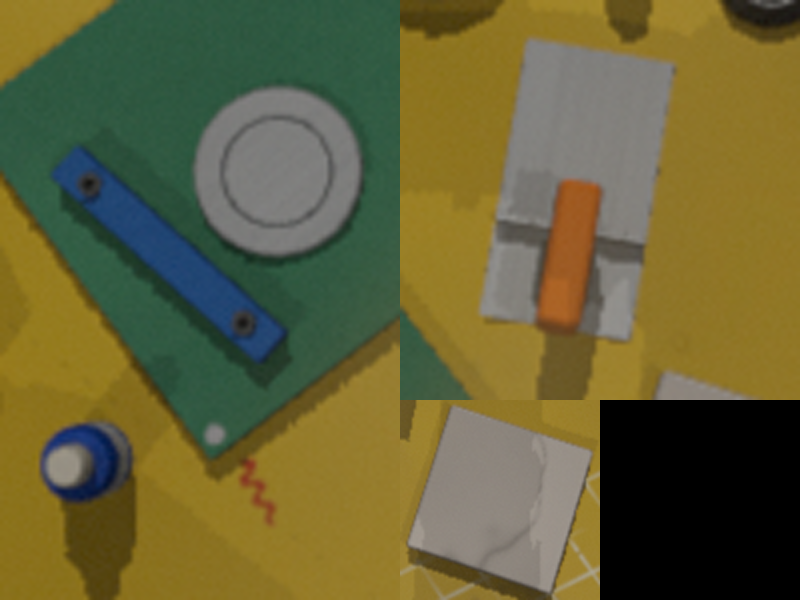

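Read off the crop: the bar corners, disc outline, lifter blade and handle corners, and plate corners. Converting to world next.

```bash
cat > h.py <<'E'
import numpy as np, cv2
from scipy.spatial.transform import Rotation as R
from station import bot
CAM={"top":(np.array([[587.29,0,316.705],[0,587.29,226.229],[0,0,1]]),np.array([2.14349908,-2.12779246,0.17884203]),np.array([-0.0131092,0.52969968,1.20913231])),
"scene":(np.array([[471.774,0,323.678],[0,471.774,243.966],[0,0,1]]),np.array([2.11304581,-1.12881963,0.48937747]),np.array([-0.29150498,0.37739677,0.5821402]))}
def back(cam,px,z):
    K,r,t=CAM[cam]; M=R.from_rotvec(r).as_matrix(); c=-M.T@t
    d=np.c_[np.asarray(px,float),np.ones(len(px))]@np.linalg.inv(K).T@M
    return c+d*((z-c[2])/d[:,2])[:,None]
def proj(cam,P):
    K,r,t=CAM[cam]; return cv2.projectPoints(np.asarray(P,float).reshape(-1,3),r,t,K,None)[0][:,0]
def crop(p,k,ox,oy,dx=0,dy=0): return (np.array(p,float)-[dx,dy]+.5)/k-.5+[ox,oy]
def state():
    o=bot.get_obs(); q=np.array(o["tool_rot"]); return o,np.array(o["eef_pos"]),R.from_quat(q[[1,2,3,0]])
E
python3 - <<'E'
from h import *
np.set_printoptions(precision=4,suppress=True)
bar=back("top",crop([(53,173),(80,147),(286,335),(263,362)],4,170,240),.034)
print("bar",bar[:,:2].tolist(),np.linalg.norm(np.diff(bar,axis=0),axis=1))
d=back("top",crop([(278,171),(194,171),(362,171)],4,170,240),.024);print("disc",d)
bl=back("top",crop([(527,38),(674,65),(631,341),(481,317)],4,310,145,400,0),.002)
print("blade",bl,np.linalg.norm(np.diff(bl,axis=0),axis=1))
ha=back("top",crop([(562,181),(601,186),(577,329),(538,326)],4,310,145,400,0),.066);print("handle",ha,ha.mean(0))
pl=back("top",crop([(452,405),(592,451),(551,592),(409,545)],2,350,235,400,400),.022);print("plate",pl,pl.mean(0),np.linalg.norm(np.diff(pl,axis=0),axis=1))
yaw=lambda v:np.degrees(np.arctan2(v[1],v[0]))
print("yaw blade",yaw(bl[:2].mean(0)-bl[2:].mean(0)),yaw(ha[:2].mean(0)-ha[2:].mean(0)),"tip",bl[:2].mean(0))
print("bar y dir",yaw(bar[1]-bar[2]),yaw(bar[0]-bar[3]),"face",(bar[1]+bar[2])/2)
print("plate",yaw(pl[0]-pl[3]),yaw(pl[1]-pl[2]))
# scene-cam check
print(proj("scene",[(*ha.mean(0)[:2],.066),(*d[0][:2],.024),(*pl.mean(0)[:2],.022)]))
print("tape",back("top",[(205,197)],.064))
E
```

```text
bar [[0.40780548707553865, 0.2730597608516292], [0.42165396436489216, 0.2593735922616501], [0.3241635611095436, 0.14744704528793315], [0.3101707831358199, 0.15905803371682983]] [0.0195 0.1484 0.0182]
disc [[0.4104 0.1554 0.024 ]
 [0.4101 0.2002 0.024 ]
 [0.4108 0.1106 0.024 ]]
blade [[ 0.7019 -0.0636  0.002 ]
 [ 0.6868 -0.1463  0.002 ]
 [ 0.5295 -0.121   0.002 ]
 [ 0.5423 -0.0383  0.002 ]] [0.084  0.1594 0.0837]
handle [[ 0.6047 -0.0794  0.066 ]
 [ 0.6021 -0.1     0.066 ]
 [ 0.5253 -0.0871  0.066 ]
 [ 0.5268 -0.0667  0.066 ]] [ 0.5647 -0.0833  0.066 ]
plate [[ 0.5102 -0.1373  0.022 ]
 [ 0.4613 -0.2874  0.022 ]
 [ 0.3116 -0.2398  0.022 ]
 [ 0.3597 -0.0902  0.022 ]] [ 0.4107 -0.1887  0.022 ] [0.1579 0.1571 0.1572]
yaw blade -9.07663209153103 -9.429289913784157 tip [ 0.6944 -0.105   0.002 ]
bar y dir 48.94344225024242 49.42219947610981 face [0.3729 0.2034 0.034 ]
plate -17.35920187475026 -17.640816736830544
[[374.3586 264.6237]
 [218.8638 277.9099]
 [382.8905 370.4617]]
tape [[0.5874 0.2276 0.064 ]]
```

>>> move_arm:
  commands: "1 -1.5 -1.4 0 0 0 0;1 -2.8 -2.7 0 0 0 0;1 -2.8 -2.7 0 0 0 0;1 -2.8 -2.7 0 0 0 0;1 -2.8 -2.7 0 0 0 0;1 -2.8 -2.7 0 0 0 0;1 -2.8 -2.7 0 0 0 0;1 -2.8 -2.7 0 0 0 0;1 -2.8 -2.7 0 0 0 0;1 -2.8 -2.7 0 0 0 0;1 -2.8 -2.7 0 0 0 0;1 -2.8 -2.7 0 0 0 0"

```text
t: 1.15
eef_pos: [0.4396, 0.2072, 0.2313]
tool_rot: [-0.0, 0.199, 0.98, 0.0]
contact_force: [1.2, -0.4, 0.5]
gripper_width: 1.001
```

>>> move_arm:
  commands: "1 -2.8 -2.7 0 0 0 0;1 -2.8 -2.7 0 0 0 0;1 -2.8 -2.7 0 0 0 0;1 -2.8 -2.7 0 0 0 0;1 -2.8 -2.7 0 0 0 0;1 -2.8 -2.7 0 0 0 0;1 -2.8 -2.7 0 0 0 0;1 -2.8 -2.7 0 0 0 0;1 0 0 0 0 0 7;1 0 0 0 0 0 7;1 0 0 0 0 0 7;1 0 0 0 0 0 7"

```text
t: 2.15
eef_pos: [0.5612, -0.0775, 0.231]
tool_rot: [-0.0, 0.433, 0.901, -0.0]
contact_force: [0.1, -0.4, 0.5]
gripper_width: 0.997
```

>>> move_arm:
  commands: "1 0 0 0 0 0 7;1 0 0 0 0 0 7;1 0 0 0 0 0 7;1 0 0 0 0 0 7;1 0 0 0 0 0 7;1 0 0 0 0 0 7;1 0 0 0 0 0 7;1 0 0 0 0 0 7;1 0 0 0 0 0 7;1 0 0 0 0 0 7;1 0 0 0 0 0 7;1 0 0 0 0 0 7"

```text
t: 3.15
eef_pos: [0.5612, -0.077, 0.2311]
tool_rot: [-0.0, 0.925, 0.38, -0.0]
contact_force: [0.4, -0.0, -0.2]
gripper_width: 0.998
```

```bash
cat >> h.py <<'E'
np.set_printoptions(precision=4,suppress=True)
def togo(p,yaw,pitch=0):
    "shift (cm, current tool axes) and turn (deg) to TCP p, tool x at yaw, nose-down pitch (deg)"
    o,e,r=state(); g=R.from_euler('z',yaw,degrees=True)*R.from_euler('y',pitch,degrees=True)*R.from_euler('x',180,degrees=True)
    print("t %.2f"%o["t"],"eef",e,"yaw",np.degrees(np.arctan2(*r.as_matrix()[1::-1,0])),"tilt x.z",np.degrees(np.arcsin(-r.as_matrix()[2,0])),"F",o["contact_force"],"grip %.3f"%o["gripper_width"])
    if p is not None: print("shift cm",r.inv().apply(np.array(p)-e)*100,"turn",np.degrees((r.inv()*g).as_rotvec()))
E
python3 - <<'E'
from h import *
togo((.5655,-.084,.030),-9.2)
print(state()[0]["q"])
w=back("top",[(387,93),(600,470)],0);print("bench edge",w)
b=back("top",[(278,185),(338,264),(223,349),(166,270)],.016);print("board",b)
n=np.array([w[1]-w[0]])[0][:2];n/=np.linalg.norm(n);print("plate-edge dist",np.cross(n,np.array([.411,-.189])-w[0][:2]))
E
```

```text
t 3.15 eef [ 0.5612 -0.077   0.2311] yaw 44.69562773878354 tilt x.z 0.008150069056861152 F [ 0.3975 -0.0258 -0.2164] grip 0.998
shift cm [-0.1848  0.8136 20.1115] turn [-0.0188  0.0191 53.8956]
[-0.6073  0.3829  0.8208  1.8594 -0.323   1.0383 -0.4463]
bench edge [[ 0.8487 -0.1685  0.    ]
 [ 0.0304 -0.5988  0.    ]]
board [[ 0.6261  0.0769  0.016 ]
 [ 0.4521 -0.0558  0.016 ]
 [ 0.2706  0.1864  0.016 ]
 [ 0.4364  0.3147  0.016 ]]
plate-edge dist -0.1855728526330283<stdin>:6: DeprecationWarning: Arrays of 2-dimensional vectors are deprecated. Use arrays of 3-dimensional vectors instead. (deprecated in NumPy 2.0)
```

>>> move_arm:
  commands: "1 0 0 0 0 0 7;1 0 0 0 0 0 7;1 0 0 0 0 0 7;1 0 0 0 0 0 7;1 0 0 0 0 0 7;1 0 0 0 0 0 7;1 0 0 0 0 0 7;1 0 0 0 0 0 4.9;1 0.54 0.62 3.5 0 0 0;1 0 0 3.5 0 0 0;1 0 0 3 0 0 0;1 0 0 1 0 0 0"

```text
t: 4.15
eef_pos: [0.5631, -0.0831, 0.1172]
tool_rot: [0.0, 0.997, -0.077, -0.003]
contact_force: [-0.9, 0.6, -0.3]
gripper_width: 1.0
```

```bash
python3 - <<'E'
from h import *
togo((.5655,-.084,.030),-9.2)
c=bot.read_camera("wrist"); cv2.imwrite("pics/w1.png",c["img"][:,:,::-1])
E
```

```text
t 4.15 eef [ 0.5631 -0.0831  0.1172] yaw -8.845219658168144 tilt x.z 0.36345797235858623 F [-0.9379  0.5502 -0.2586] grip 1.000
shift cm [0.3023 0.0435 8.7226] turn [0.0317 0.3634 0.3549]
```

View pics/w1.png

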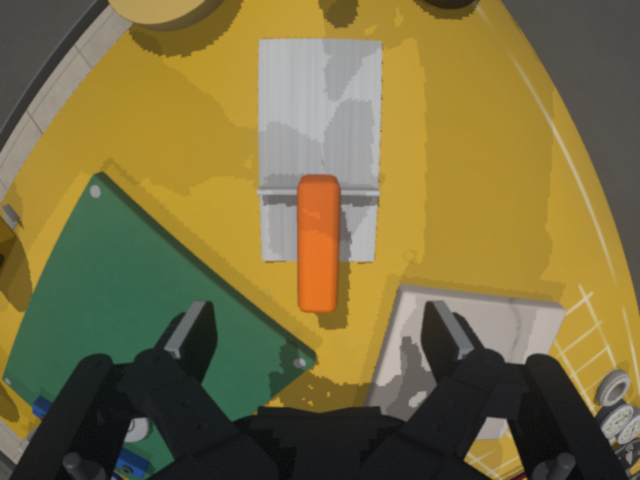

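The wrist view shows the handle centred between the fingers: it spans x 298–340 and y 176–312, and the front blade edge is at y≈40. I'll check its position along x.

```bash
cat >> h.py <<'E'
HE=np.array([[4.2098e-05,-.953013187,-.30292881,.0769352925],[1,4.40576e-05,0,.000521829],[1.3e-05,-.30292881,.953013188,-.142544295],[0,0,0,1]])
def wback(px,z):
    o,e,r=state(); out=[]
    for u,v in px:
        d=np.array([u-318.64,v-236.185])/371.648; th=np.linalg.norm(d); ray=np.r_[d/th*np.sin(th),np.cos(th)]
        c=r.apply(HE[:3,3])+e; w=r.apply(HE[:3,:3]@ray); out.append(c+w*(z-c[2])/w[2])
    return np.array(out)
E
python3 - <<'E'
from h import *
h=wback([(319,177),(319,311)],.064); print(h,h.mean(0))
b=wback([(259,39),(382,40)],.002); print(b,b.mean(0))
t=b.mean(0)[:2]; u=np.array([np.cos(np.radians(-9.2)),np.sin(np.radians(-9.2))]); print("grip",t-.13*u)
E
```

```text
[[ 0.6098 -0.0913  0.064 ]
 [ 0.5305 -0.079   0.064 ]] [ 0.5702 -0.0851  0.064 ]
[[ 0.7034 -0.0645  0.002 ]
 [ 0.6899 -0.1474  0.002 ]] [ 0.6966 -0.106   0.002 ]
grip [ 0.5683 -0.0852]
```

>>> move_arm:
  commands: "1 0.4 0.1 2 0 0 0;1 0 0 2 0 0 0;1 0 0 2 0 0 0;1 0 0 1.5 0 0 0;1 0 0 0 0 0 0;1 0 0 0 0 0 0"

```text
t: 4.7
eef_pos: [0.5699, -0.0859, 0.0469]
tool_rot: [0.0, 0.997, -0.077, 0.0]
contact_force: [-0.3, 1.2, 0.8]
gripper_width: 0.998
```

```bash
python3 - <<'E'
from h import *
togo((.5675,-.0848,.031),-9.2)
E
```

```text
t 4.70 eef [ 0.5699 -0.0859  0.0469] yaw -8.87021005031124 tilt x.z -0.00492445009377566 F [-0.3334  1.1656  0.8431] grip 0.998
shift cm [-0.2505 -0.0684  1.5896] turn [ 0.0044 -0.0049  0.3298]
```

>>> move_arm:
  commands: "1 -0.2 -0.05 1 0 0 0.3;1 0 0 0.6 0 0 0;1 0 0 0 0 0 0;0 0 0 0 0 0 0;0 0 0 0 0 0 0;0 0 0 0 0 0 0;0 0 0 0 0 0 0;0 0 0 0 0 0 0;0 0 0 0 0 0 0;0 0 0 0 0 0 0;0 0 0 0 0 0 0"
  force: 110

```text
t: 5.62
eef_pos: [0.568, -0.0849, 0.0308]
tool_rot: [-0.0, 0.997, -0.08, 0.0]
contact_force: [-0.8, 1.6, 6.0]
gripper_width: 0.265
```

>>> move_arm:
  commands: "0 0 0 0 0 0 0;0 0 0 0 0 0 0;0 0 0 0 0 0 0;0 0 0 0 0 0 0"

```text
t: 5.95
eef_pos: [0.568, -0.0849, 0.0308]
tool_rot: [-0.0, 0.997, -0.08, 0.0]
contact_force: [-0.9, 0.6, 5.8]
gripper_width: 0.268
```

>>> move_arm:
  commands: "0 0 0 -1 0 0 0;0 0 0 -3 0 0 0;0 0 0 -4 0 0 0;0 0 0 -4 0 0 0;0 0 0 0 0 0 -3.5;0 0 0 0 0 0 -7;0 0 0 0 0 0 -7;0 0 0 0 0 0 -7;0 0 0 0 0 0 -7;0 0 0 0 0 0 -7;0 0 0 0 0 0 -7;0 0 0 0 0 0 -7"

```text
t: 6.95
eef_pos: [0.567, -0.085, 0.1504]
tool_rot: [-0.0, 0.928, 0.372, -0.0]
contact_force: [0.1, -0.5, -2.2]
gripper_width: 0.263
```

>>> move_arm:
  commands: "0 0 0 0 0 0 -7;0 0 0 0 0 0 -7;0 0 0 0 0 0 -7;0 0 0 0 0 0 -7;0 0 0 0 0 0 -7;0 0 0 0 0 0 -7;0 0 0 0 0 0 -7;0 0 0 0 0 0 -7;0 0 0 0 0 0 -7;0 0 0 0 0 0 -7;0 0 0 0 0 0 -7;0 0 0 0 0 0 -7"

```text
t: 7.95
eef_pos: [0.567, -0.0854, 0.1503]
tool_rot: [-0.0, 0.441, 0.897, -0.001]
contact_force: [-0.1, 0.2, -2.3]
gripper_width: 0.264
```

>>> move_arm:
  commands: "0 0 0 0 0 0 -7;0 0 0 0 0 0 -5;0 1.5 1.5 0 0 0 0;0 3 3.4 0 0 0 0;0 2 2.5 0 0 0 0;0 0.7 0.5 0 0 0 0;0 0 0 0 0 0 0;0 0 0 0 0 0 0"

```text
t: 8.62
eef_pos: [0.5641, 0.0182, 0.1502]
tool_rot: [-0.0, 0.347, 0.938, -0.001]
contact_force: [0.3, -0.4, -2.0]
gripper_width: 0.266
```

```bash
python3 - <<'E'
from h import *
togo((.565,.022,.060),139.2); print(state()[0]["q"])
E
```

```text
t 8.62 eef [0.5641 0.0182 0.1502] yaw 139.3990573446247 tilt x.z 0.00463053556787599 F [ 0.2523 -0.4205 -2.0123] grip 0.266
shift cm [0.1804 0.3614 9.0207] turn [-0.0667  0.0047  0.1991]
[-0.3575  0.3969  0.271   1.9152 -0.1373  0.8481  0.8467]
```

>>> move_arm:
  commands: "0 0.1 0.35 2 0 0 0.2;0 0 0 3 0 0 0;0 0 0 3 0 0 0;0 0 0 1 0 0 0;0 0 0 0.4 0 0 0;0 0 0 0 0 0 0;0 0 0 0 0 0 0;0 0 0 0 0 0 0"

```text
t: 9.28
eef_pos: [0.5675, 0.0213, 0.058]
tool_rot: [0.001, 0.349, 0.937, 0.001]
contact_force: [0.5, -0.8, -2.4]
gripper_width: 0.269
```

```bash
python3 - <<'E'
from h import *
togo((.565,.022,.0468),139.2)
c=bot.read_camera("wrist")["img"][:,:,::-1]; cv2.imwrite("pics/w2.png",c[:300,160:480].repeat(2,0).repeat(2,1))
E
```

```text
t 9.28 eef [0.5675 0.0213 0.058 ] yaw 139.09692978981823 tilt x.z 0.11668618615995678 F [ 0.4802 -0.7972 -2.4002] grip 0.269
shift cm [ 0.2398 -0.1107  1.1157] turn [ 0.1237  0.1168 -0.1029]
```

View pics/w2.png

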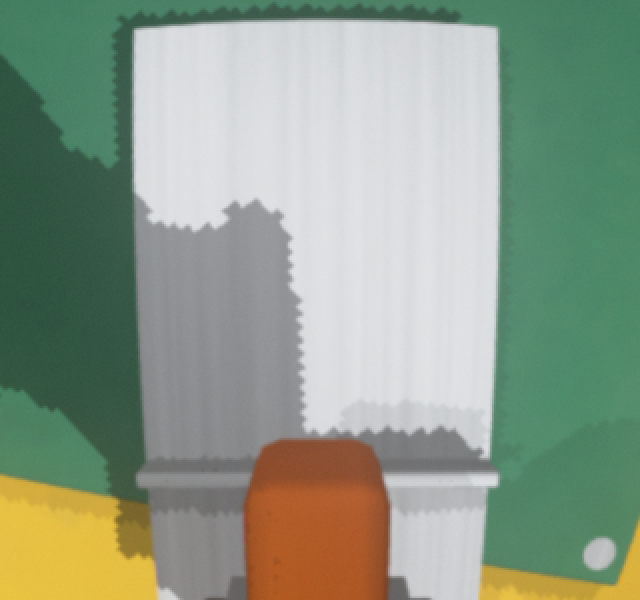

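The wrist view shows the blade square ahead with its front edge at about row 10, over the board. The disc is just out of view. Lowering next.

>>> move_arm:
  commands: "0 0.1 -0.1 0.5 0 0 0;0 0 0 0.4 0 0 0;0 0 0 0.1 0 0 0;0 0 0 0 0 0 0;0 0 0 0 0 0 0"

```text
t: 9.75
eef_pos: [0.5647, 0.0216, 0.0467]
tool_rot: [-0.0, 0.349, 0.937, 0.0]
contact_force: [-3.4, 0.3, 4.2]
gripper_width: 0.266
```

```bash
python3 - <<'E'
from h import *
togo((.565,.022,.0468),139.2)
o,e,r=state(); print("tip in tool",r.inv().apply(wback([(227,14),(409,13.5),(318,10)],e[2]-.0288)-e))
c=bot.read_camera("top")["img"][:,:,::-1]; s=bot.read_camera("scene")["img"][:,:,::-1]
f=lambda a,x,y:cv2.resize(a[y:y+150,x:x+100],None,fx=4,fy=4,interpolation=cv2.INTER_CUBIC)
s=cv2.resize(s[210:360,150:350],None,fx=2,fy=4,interpolation=cv2.INTER_CUBIC)
cv2.imwrite("pics/c2.png",np.hstack([f(c,180,240),s]))
E
```

```text
t 9.75 eef [0.5647 0.0216 0.0467] yaw 139.13711201149837 tilt x.z -0.01469512710302471 F [-3.4433  0.3403  4.1923] grip 0.266
shift cm [ 0.0012  0.0524 -0.0063] turn [ 0.014  -0.0147 -0.0629]
tip in tool [[ 0.1302 -0.0418  0.0288]
 [ 0.1304  0.0423  0.0288]
 [ 0.1301  0.0002  0.0288]]
```

View pics/c2.png

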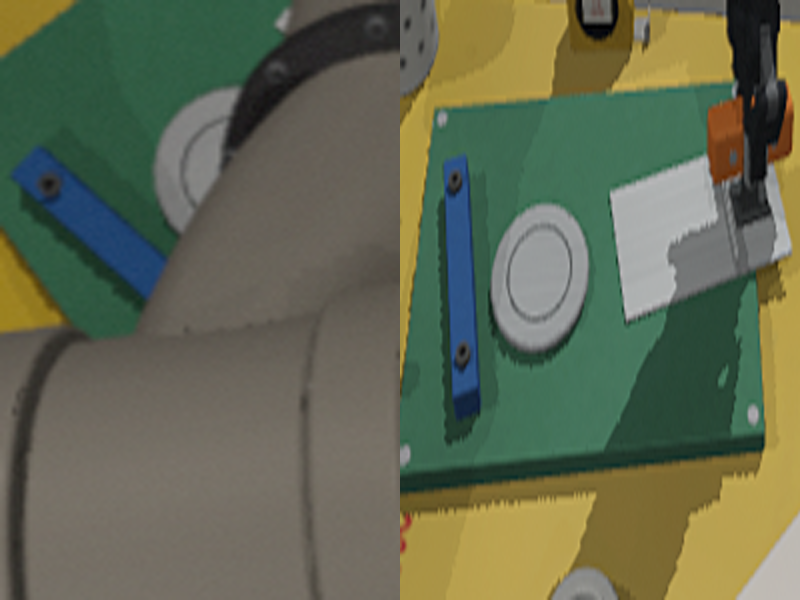

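The scene half shows the blade flat on the board with front-edge corners at (611,190) and (628,321), and the disc's centre near (540,277). I'll check the lateral fit in numbers.

```bash
python3 - <<'E'
from h import *
f=lambda p:(np.array(p,float)-[400,0]+.5)/[2,4]-.5+[150,210]
b=back("scene",f([(611,190),(628,321)]),.018)
d=back("scene",f([(490,277),(590,277),(540,204),(540,352)]),.0225)
bar=back("scene",f([(467,157),(480,388)]),.034)
u=np.array([np.cos(np.radians(139.2)),np.sin(np.radians(139.2))]);v=np.array([u[1],-u[0]])
o,e,r=state()
D1=np.array([.4104,.1554]);F1=np.array([.3729,.2034])
for n,p in(("tipL/R scene",b),("disc edges scene",d),("bar front scene",bar),("disc top",D1[None]),("face top",F1[None]),("tip fk",(e[:2]+.13*u)[None])):
    q=p[:,:2]-e[:2]; print(n,(q@np.c_[u,v]*1000).round(1).tolist())
E
```

```text
tipL/R scene [[129.8, 42.1], [129.0, -44.6]]
disc edges scene [[247.5, 11.2], [158.4, -13.0], [197.5, 46.1], [208.2, -45.7]]
bar front scene [[261.5, 84.6], [259.8, -62.1]]
disc top [[204.3, 0.5]]
face top [[264.0, 12.3]]
tip fk [[130.0, 0.0]]
```

>>> move_arm:
  commands: "0 0.4 0 0 0 0 0;0 0.8 0 0 0 0 0;0 0.8 0 0 0 0 0;0 0.6 0 0 0 0 0;0 0.4 0 0 0 0 0;0 0.4 0 0 0 0 0;0 0.4 0 0 0 0 0;0 0.4 0 0 0 0 0;0 0.4 0 0 0 0 0;0 0.4 0 0 0 0 0;0 0.4 0 0 0 0 0;0 0.4 0 0 0 0 0"

```text
t: 10.85
eef_pos: [0.5215, 0.0594, 0.0467]
tool_rot: [0.001, 0.349, 0.937, 0.0]
contact_force: [3.1, -2.9, 5.8]
gripper_width: 0.266
```

>>> move_arm:
  commands: "0 0.4 0 0 0 0 0;0 0.4 0 0 0 0 0;0 0.4 0 0 0 0 0;0 0.4 0 0 0 0 0;0 0.4 0 0 0 0 0;0 0.4 0 0 0 0 0;0 0 0 0 0 0 0;0 0 0 0 0 0 0"

```text
t: 11.52
eef_pos: [0.5028, 0.0755, 0.0467]
tool_rot: [0.0, 0.349, 0.937, 0.0]
contact_force: [0.3, -1.7, 8.0]
gripper_width: 0.266
```

```bash
python3 - <<'E'
from h import *
togo((.5647-.757*.128,.0216+.653*.128,.0466),139.2)
c=bot.read_camera("wrist")["img"][:,:,::-1];s=bot.read_camera("scene")["img"][:,:,::-1]
s=cv2.resize(s[210:360,150:350],None,fx=2,fy=4,interpolation=cv2.INTER_CUBIC)
cv2.imwrite("pics/c3.png",np.hstack([cv2.resize(c[:300,220:420],(400,600)),s]))
E
```

```text
t 11.52 eef [0.5028 0.0755 0.0467] yaw 139.14117934302755 tilt x.z 0.020201855378745637 F [ 0.2598 -1.6524  8.0396] grip 0.266
shift cm [ 4.589  -0.0491  0.0109] turn [ 0.0488  0.0202 -0.0588]
```

View pics/c3.png

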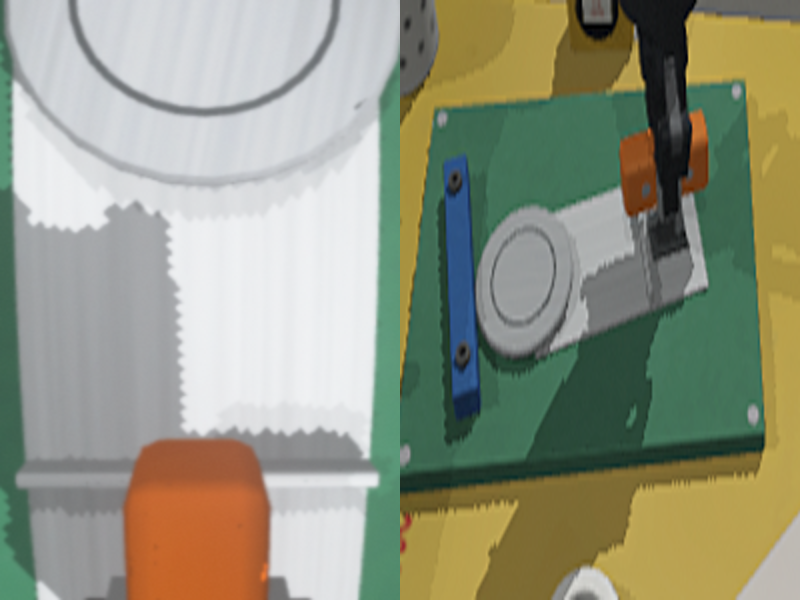

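The blade is well under the disc (wrist half: near rim at (205,183), disc centred on the blade), and in the scene half the disc is against the bar. I'll continue sliding.

>>> move_arm:
  commands: "0 0.4 0 0 0 0 0;0 0.4 0 0 0 0 0;0 0.4 0 0 0 0 0;0 0.4 0 0 0 0 0;0 0.4 0 0 0 0 0;0 0.4 0 0 0 0 0;0 0.4 0 0 0 0 0;0 0.4 0 0 0 0 0;0 0.4 0 0 0 0 0;0 0.4 0 0 0 0 0;0 0 0 0 0 0 0;0 0 0 0 0 0 0"

```text
t: 12.62
eef_pos: [0.4725, 0.1017, 0.0467]
tool_rot: [0.0, 0.349, 0.937, 0.0]
contact_force: [0.9, -0.0, 7.5]
gripper_width: 0.271
```

>>> move_arm:
  commands: "0 0.2 0 0 0 0 0;0 0.2 0 0 0 0 0;0 0 0 0 0 0 0;0 0 0 0 0 0 0"

```text
t: 12.95
eef_pos: [0.4699, 0.104, 0.0467]
tool_rot: [0.001, 0.349, 0.937, 0.0]
contact_force: [2.3, -2.2, 7.5]
gripper_width: 0.266
```

```bash
python3 - <<'E'
from h import *
togo((.5647-.757*.128,.0216+.653*.128,.0466),139.2)
E
```

```text
t 12.95 eef [0.4699 0.104  0.0467] yaw 139.11516059455082 tilt x.z 0.04944584866999043 F [ 2.315  -2.1616  7.5158] grip 0.266
shift cm [ 0.2373 -0.0472  0.013 ] turn [ 0.0624  0.0495 -0.0848]
```

>>> move_arm:
  commands: "0 0 0 -0.2 0 0 0;0 -0.1 0 -0.3 0 0 0;0 -0.2 0 -0.5 0 0 0;0 -0.3 0 -0.5 0 0 0;0 -0.5 0 -0.6 0 0.5 0;0 -0.5 0 -0.6 0 1 0;0 -0.4 0 -0.7 0 1.5 0;0 -0.3 0 -0.7 0 1.5 0;0 0 0 -0.7 0 1 0;0 0 0 -0.7 0 0.5 0;0 0 0 -0.4 0 0 0;0 0 0 0 0 0 0"

```text
t: 13.95
eef_pos: [0.4892, 0.0872, 0.1059]
tool_rot: [-0.048, 0.349, 0.936, 0.019]
contact_force: [-0.3, 0.5, -4.1]
gripper_width: 0.268
```

```bash
python3 - <<'E'
from h import *
togo((.53,-.158,.13),195,-6)
c=bot.read_camera("wrist")["img"][:,:,::-1];s=bot.read_camera("scene")["img"][:,:,::-1]
s=cv2.resize(s[210:360,150:350],None,fx=2,fy=4,interpolation=cv2.INTER_CUBIC)
cv2.imwrite("pics/c4.png",np.hstack([cv2.resize(c[:300,220:420],(400,600)),s]))
E
```

```text
t 13.95 eef [0.4892 0.0872 0.1059] yaw 139.11303128841877 tilt x.z -5.934162659454003 F [-0.2519  0.4705 -4.1195] grip 0.268
shift cm [-18.7827 -15.8648  -4.4018] turn [  5.8868   0.1011 -55.5848]
```

View pics/c4.png

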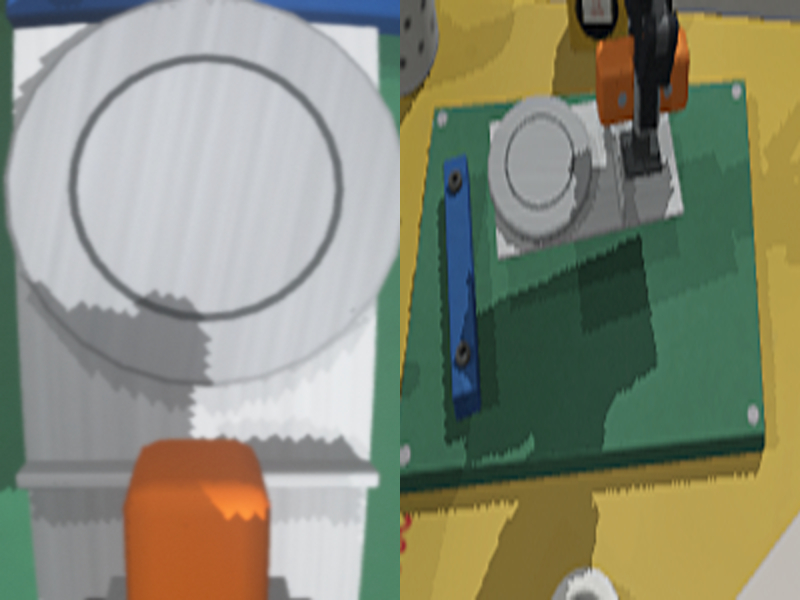

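The disc sits wholly on the blade (wrist half: centre about (205,190), near rim just ahead of the heel). Carrying it over gently.

>>> move_arm:
  commands: "0 -0.3 -0.25 -0.07 0 0 0;0 -0.59 -0.5 -0.14 0 0 0;0 -0.88 -0.74 -0.21 0 0 0;0 -1.17 -0.99 -0.27 0 0 0;0 -1.17 -0.99 -0.27 0 0 0;0 -1.17 -0.99 -0.27 0 0 0;0 -1.17 -0.99 -0.27 0 0 0;0 -1.17 -0.99 -0.27 0 0 0;0 -1.17 -0.99 -0.27 0 0 0;0 -1.17 -0.99 -0.27 0 0 0;0 -1.17 -0.99 -0.27 0 0 0;0 -1.17 -0.99 -0.27 0 0 0"

```text
t: 15.05
eef_pos: [0.5149, -0.0754, 0.1204]
tool_rot: [-0.049, 0.349, 0.936, 0.018]
contact_force: [-0.1, 0.6, -4.5]
gripper_width: 0.265
```

>>> move_arm:
  commands: "0 -1.17 -0.99 -0.27 0 0 0;0 -1.17 -0.99 -0.27 0 0 0;0 -1.17 -0.99 -0.27 0 0 0;0 -1.17 -0.99 -0.27 0 0 0;0 -0.88 -0.74 -0.21 0 0 0;0 -0.59 -0.5 -0.14 0 0 0;0 -0.3 -0.25 -0.07 0 0 0;0 0 0 0 0.1 0 -0.9;0 0 0 0 0.2 0 -1.8;0 0 0 0 0.3 0 -2.8;0 0 0 0 0.3 0 -2.8;0 0 0 0 0.3 0 -2.8"

```text
t: 16.05
eef_pos: [0.5292, -0.156, 0.1284]
tool_rot: [-0.051, 0.253, 0.966, 0.013]
contact_force: [-0.3, 0.4, -2.9]
gripper_width: 0.264
```

>>> move_arm:
  commands: "0 0 0 0 0.3 0 -2.8;0 0 0 0 0.3 0 -2.8;0 0 0 0 0.3 0 -2.8;0 0 0 0 0.3 0 -2.8;0 0 0 0 0.3 0 -2.8;0 0 0 0 0.3 0 -2.8;0 0 0 0 0.3 0 -2.8;0 0 0 0 0.3 0 -2.8;0 0 0 0 0.3 0 -2.8;0 0 0 0 0.3 0 -2.8;0 0 0 0 0.3 0 -2.8;0 0 0 0 0.3 0 -2.8"

```text
t: 17.05
eef_pos: [0.5292, -0.1559, 0.1284]
tool_rot: [-0.053, -0.039, 0.998, -0.002]
contact_force: [0.2, 0.3, -3.9]
gripper_width: 0.263
```

```bash
python3 - <<'E'
from h import *
togo((.53,-.158,.13),195,-6); print(state()[0]["q"])
E
```

```text
t 17.05 eef [ 0.5292 -0.1559  0.1284] yaw -175.56810644761146 tilt x.z -6.059881561080179 F [ 0.1803  0.3068 -3.945 ] grip 0.263
shift cm [-0.0439 -0.2106 -0.1616] turn [  1.075   -0.0629 -10.5096]
[ 0.0487  0.4501  0.1416  1.8797 -0.0428  0.9184  1.8554]
```

>>> move_arm:
  commands: "0 0 0 0 0.3 0 -2.8;0 0 0 0 0.3 0 -2.8;0 0 0 0 0.3 0 -2.8;0 0 0 0 0.1 0 -1.5;0 0 0 0 0.1 0 -0.6;0 0 0 0 0 0 0;0 0 0 0 0 0 0"

```text
t: 17.63
eef_pos: [0.5292, -0.1571, 0.1285]
tool_rot: [-0.052, -0.127, 0.99, -0.007]
contact_force: [0.2, -0.5, -3.7]
gripper_width: 0.266
```

```bash
cat >> h.py <<'E'
def rows(yaw,T1,p1,n,g=0,start=None):
    "rows taking the lifter tip from here (or start=(T,p)) to T1 with nose-down pitch p1, smooth"
    o,e,r=state(); L=np.array([.130,0,.0308])
    G=lambda p:R.from_euler('z',yaw,degrees=True)*R.from_euler('y',p,degrees=True)*R.from_euler('x',180,degrees=True)
    if start is None:
        T0=e+r.apply(L); p0=np.degrees(np.arcsin(-r.as_matrix()[2,0])); A,E=r,e
    else: T0,p0=np.array(start[0]),start[1]; A=G(p0); E=T0-A.apply(L)
    for i in range(1,n+1):
        s=i/n; s=s*s*(3-2*s); B=G(p0+s*(p1-p0)); F=T0+s*(np.array(T1)-T0)-B.apply(L)
        print(g,*(A.inv().apply(F-E)*100).round(2),*np.degrees((A.inv()*B).as_rotvec()).round(2),sep=" ",end=";"); A,E=B,F
    print("\n tip",T0.round(4),"->",T1,"pitch %.2f -> %s"%(p0,p1))
E
python3 - <<'E'
from h import *
togo(None,0)
u=np.array([np.cos(np.radians(195)),np.sin(np.radians(195)),0]); C=np.array([.411,-.189,0])
T=C+.015*u+[0,0,.030]
rows(195,T,6,12)
T2=T-[0,0,.007]
rows(195,T2,11,6,0,(T,6))
E
```

```text
t 17.63 eef [ 0.5292 -0.1571  0.1285] yaw -165.3612644393054 tilt x.z -6.0604606372883625 F [ 0.1703 -0.4972 -3.7348] grip 0.266
0 0.01 0.08 0.11 -0.03 -0.24 -0.36;0 0.02 -0.01 0.3 0.0 -0.66 -0.0;0 0.04 -0.01 0.45 -0.0 -0.99 0.0;0 0.06 -0.01 0.56 0.0 -1.24 -0.0;0 0.09 -0.01 0.64 -0.0 -1.41 -0.0;0 0.12 -0.01 0.67 0.0 -1.49 -0.0;0 0.15 -0.01 0.67 0.0 -1.49 -0.0;0 0.16 -0.01 0.63 0.0 -1.41 -0.0;0 0.16 -0.01 0.56 -0.0 -1.24 -0.0;0 0.14 -0.01 0.44 0.0 -0.99 0.0;0 0.1 -0.01 0.29 0.0 -0.66 -0.0;0 0.04 -0.0 0.11 -0.0 -0.24 -0.0;
 tip [ 0.401  -0.1906  0.1116] -> [ 0.3965 -0.1929  0.03  ] pitch -6.06 -> 6
0 0.03 -0.0 -0.03 -0.0 -0.37 -0.0;0 0.07 0.0 -0.08 0.0 -0.93 0.0;0 0.09 -0.0 -0.11 0.0 -1.2 0.0;0 0.09 -0.0 -0.11 -0.0 -1.2 -0.0;0 0.07 0.0 -0.08 0.0 -0.93 -0.0;0 0.03 0.0 -0.03 0.0 -0.37 0.0;
 tip [ 0.3965 -0.1929  0.03  ] -> [ 0.3965 -0.1929  0.023 ] pitch 6.00 -> 11
```

>>> move_arm:
  commands: "0 0 0 0.1 0 -0.2 0;0 0.02 0 0.3 0 -0.65 0;0 0.05 0 0.45 0 -1 0;0 0.05 0 0.55 0 -1.25 0;0 0.1 0 0.65 0 -1.4 0;0 0.1 0 0.65 0 -1.5 0;0 0.15 0 0.65 0 -1.5 0;0 0.15 0 0.65 0 -1.4 0;0 0.15 0 0.55 0 -1.25 0;0 0.15 0 0.45 0 -1 0;0 0.1 0 0.3 0 -0.65 0;0 0.05 0 0.1 0 -0.2 0"

```text
t: 18.63
eef_pos: [0.5172, -0.1607, 0.0739]
tool_rot: [0.051, -0.127, 0.991, 0.006]
contact_force: [-0.0, 1.1, -3.5]
gripper_width: 0.267
```

```bash
python3 - <<'E'
from h import *
togo(None,0)
u=np.array([np.cos(np.radians(194.6)),np.sin(np.radians(194.6)),0]); C=np.array([.411,-.189,0])
T=C+.015*u+[0,0,.0235]
rows(194.6,T,9,6)
rows(194.6,T,16,12,0,(T,9))
E
```

```text
t 18.63 eef [ 0.5172 -0.1607  0.0739] yaw -165.40698681006427 tilt x.z 5.893666175242374 F [-0.021   1.1426 -3.5296] grip 0.267
0 0.01 -0.01 -0.0 -0.04 -0.23 -0.01;0 0.02 -0.01 -0.01 0.0 -0.58 -0.0;0 0.03 -0.02 -0.01 0.0 -0.75 0.0;0 0.03 -0.02 -0.01 -0.0 -0.75 -0.0;0 0.02 -0.01 -0.01 -0.0 -0.58 -0.0;0 0.01 -0.0 -0.0 0.0 -0.23 -0.0;
 tip [ 0.3951 -0.1925  0.0299] -> [ 0.3965 -0.1928  0.0235] pitch 5.89 -> 9
0 0.01 0.0 -0.03 -0.0 -0.14 -0.0;0 0.02 -0.0 -0.09 -0.0 -0.38 -0.0;0 0.03 0.0 -0.13 0.0 -0.58 -0.0;0 0.04 -0.0 -0.16 0.0 -0.72 0.0;0 0.05 0.0 -0.19 0.0 -0.82 -0.0;0 0.05 -0.0 -0.2 0.0 -0.87 -0.0;0 0.05 0.0 -0.2 -0.0 -0.87 -0.0;0 0.05 0.0 -0.19 0.0 -0.82 0.0;0 0.04 0.0 -0.16 0.0 -0.72 -0.0;0 0.03 -0.0 -0.13 0.0 -0.58 0.0;0 0.02 -0.0 -0.09 0.0 -0.38 -0.0;0 0.01 0.0 -0.03 -0.0 -0.14 0.0;
 tip [ 0.3965 -0.1928  0.0235] -> [ 0.3965 -0.1928  0.0235] pitch 9.00 -> 16
```

>>> move_arm:
  commands: "0 0 0 0 0 -0.2 0;0 0.02 0 0 0 -0.6 0;0 0.03 0 0 0 -0.75 0;0 0.03 0 0 0 -0.75 0;0 0.02 0 0 0 -0.6 0;0 0 0 0 0 -0.2 0;0 0 0 0 0 0 0"

```text
t: 19.22
eef_pos: [0.517, -0.1608, 0.0744]
tool_rot: [0.078, -0.127, 0.989, 0.009]
contact_force: [-0.7, 0.2, -3.6]
gripper_width: 0.266
```

>>> move_arm:
  commands: "0 0.01 0 -0.03 0 -0.15 0;0 0.02 0 -0.09 0 -0.4 0;0 0.03 0 -0.13 0 -0.6 0;0 0.04 0 -0.16 0 -0.7 0;0 0.05 0 -0.19 0 -0.8 0;0 0.05 0 -0.2 0 -0.85 0;0 0.05 0 -0.2 0 -0.85 0;0 0.05 0 -0.19 0 -0.8 0;0 0.04 0 -0.16 0 -0.7 0;0 0.03 0 -0.13 0 -0.6 0;0 0.02 0 -0.09 0 -0.4 0;0 0.01 0 -0.03 0 -0.15 0"

```text
t: 20.22
eef_pos: [0.51, -0.1626, 0.0892]
tool_rot: [0.139, -0.126, 0.982, 0.017]
contact_force: [-1.0, -0.3, -4.5]
gripper_width: 0.263
```

```bash
python3 - <<'E'
from h import *
togo(None,0); o,e,r=state(); print("tip",e+r.apply([.13,0,.0308]))
c=bot.read_camera("wrist")["img"][:,:,::-1];s=bot.read_camera("scene")["img"][:,:,::-1]
s=cv2.resize(s[250:450,280:480],None,fx=2,fy=3,interpolation=cv2.INTER_CUBIC)
cv2.imwrite("pics/c5.png",np.hstack([cv2.resize(c[:300,220:420],(400,600)),s]))
E
```

```text
t 20.22 eef [ 0.51   -0.1626  0.0892] yaw -165.3579936129348 tilt x.z 16.075125614280406 F [-1.0349 -0.3386 -4.5225] grip 0.263
tip [ 0.3974 -0.1921  0.0237]
```

View pics/c5.png

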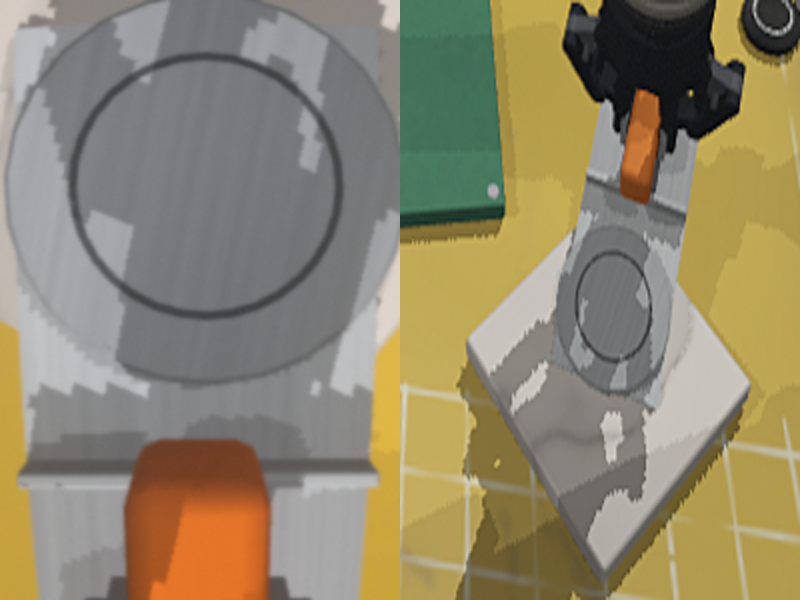

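The disc is still on the blade at 16° (wrist half: centre about (205,185), not slid), and the blade edge is just above the plate. I'll tip it to 20° and then draw back slowly.

```bash
python3 - <<'E'
from h import *
u=np.array([np.cos(np.radians(194.6)),np.sin(np.radians(194.6)),0])
o,e,r=state(); t=e+r.apply([.13,0,.0308]); t[2]=.0232
rows(194.6,t,20,6)
rows(194.6,t-.03*u,20,6,0,(t,20))
E
```

```text
0 0.02 -0.02 -0.06 -0.06 -0.29 0.05;0 0.04 -0.0 -0.16 0.0 -0.73 0.0;0 0.06 -0.0 -0.21 0.0 -0.95 -0.0;0 0.06 -0.0 -0.21 0.0 -0.95 -0.0;0 0.04 0.0 -0.16 -0.0 -0.73 0.0;0 0.02 -0.0 -0.06 0.0 -0.29 0.0;
 tip [ 0.3976 -0.192   0.0236] -> [ 0.3976 -0.192   0.0232] pitch 16.05 -> 20
0 -0.21 -0.0 0.08 0.0 0.0 0.0;0 -0.52 0.0 0.19 0.0 0.0 0.0;0 -0.68 -0.0 0.25 0.0 0.0 0.0;0 -0.68 -0.0 0.25 0.0 0.0 0.0;0 -0.52 0.0 0.19 0.0 0.0 0.0;0 -0.21 -0.0 0.08 0.0 0.0 0.0;
 tip [ 0.3976 -0.192   0.0232] -> [ 0.4266 -0.1845  0.0232] pitch 20.00 -> 20
```

>>> move_arm:
  commands: "0 0.02 0 -0.06 0 -0.3 0;0 0.04 0 -0.16 0 -0.7 0;0 0.06 0 -0.21 0 -0.95 0;0 0.06 0 -0.21 0 -0.95 0;0 0.04 0 -0.16 0 -0.7 0;0 0.02 0 -0.06 0 -0.3 0;0 0 0 0 0 0 0;0 0 0 0 0 0 0"

```text
t: 20.98
eef_pos: [0.5057, -0.1638, 0.0967]
tool_rot: [0.172, -0.126, 0.977, 0.021]
contact_force: [0.7, 0.1, -3.3]
gripper_width: 0.269
```

```bash
python3 - <<'E'
from h import *
togo(None,0); o,e,r=state(); print("tip",e+r.apply([.13,0,.0308]))
c=bot.read_camera("wrist")["img"][:,:,::-1];s=bot.read_camera("scene")["img"][:,:,::-1]
s=cv2.resize(s[250:450,280:480],None,fx=2,fy=3,interpolation=cv2.INTER_CUBIC)
cv2.imwrite("pics/c6.png",np.hstack([cv2.resize(c[:300,220:420],(400,600)),s]))
# scene difference vs c5 as a cheap motion check in the wrist half
a=cv2.imread("pics/c5.png")[:,:400].astype(int);b=cv2.resize(c[:300,220:420],(400,600)).astype(int)
print("mean diff disc area",abs(a-b)[20:380].mean(),"handle area",abs(a-b)[440:].mean())
E
```

```text
t 20.98 eef [ 0.5057 -0.1638  0.0967] yaw -165.34119867387375 tilt x.z 19.952829554587996 F [ 0.7488  0.0703 -3.2705] grip 0.269
tip [ 0.3976 -0.1922  0.0234]
mean diff disc area 15.220342592592592 handle area 4.474484375
```

View pics/c6.png

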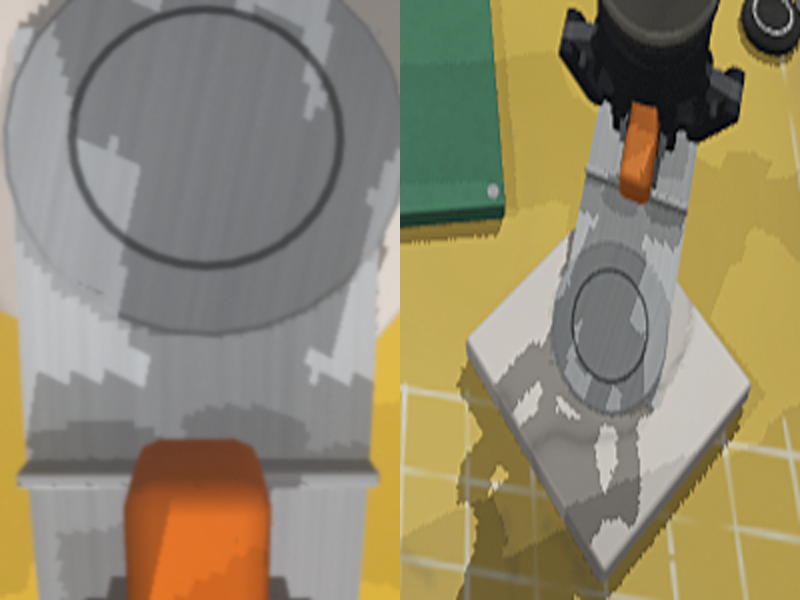

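The disc has slid about 12 mm and its front rim is down at the plate (wrist half: near rim now at y≈333; scene half: centre about (610,325), mid-plate). Drawing the blade back.

>>> move_arm:
  commands: "0 -0.2 0 0.07 0 0 0;0 -0.4 0 0.15 0 0 0;0 -0.4 0 0.15 0 0 0;0 -0.4 0 0.15 0 0 0;0 -0.4 0 0.15 0 0 0;0 -0.4 0 0.15 0 0 0;0 -0.4 0 0.15 0 0 0;0 -0.4 0 0.15 0 0 0;0 -0.2 0 0.07 0 0 0;0 0 0 0 0 0 0"

```text
t: 21.92
eef_pos: [0.5393, -0.1547, 0.0964]
tool_rot: [0.172, -0.126, 0.977, 0.021]
contact_force: [0.2, 0.2, -3.8]
gripper_width: 0.272
```

```bash
python3 - <<'E'
from h import *
togo(None,0); o,e,r=state(); print("tip",e+r.apply([.13,0,.0308]))
c=bot.read_camera("wrist")["img"][:,:,::-1];s=bot.read_camera("scene")["img"][:,:,::-1]
s=cv2.resize(s[250:450,280:480],None,fx=2,fy=3,interpolation=cv2.INTER_CUBIC)
cv2.imwrite("pics/c7.png",np.hstack([cv2.resize(c[:300,220:420],(400,600)),s]))
for n in(5,6,7):   # column darkness profile down the middle of the wrist half: rim row
    g=cv2.imread(f"pics/c{n}.png")[:,190:220].mean((1,2)); d=np.gradient(g); print(n,[(int(i),round(d[i],1)) for i in np.argsort(-abs(d[:430]))[:6]])
E
```

```text
t 21.92 eef [ 0.5393 -0.1547  0.0964] yaw -165.28273042694417 tilt x.z 19.96895044890459 F [ 0.2115  0.2082 -3.7768] grip 0.272
tip [ 0.4313 -0.1831  0.0231]
5 [(60, np.float64(10.6)), (61, np.float64(10.3)), (310, np.float64(-10.3)), (52, np.float64(-9.7)), (53, np.float64(-9.7)), (311, np.float64(-9.2))]
6 [(13, np.float64(11.4)), (14, np.float64(11.3)), (6, np.float64(-11.1)), (5, np.float64(-11.1)), (269, np.float64(10.4)), (270, np.float64(10.3))]
7 [(120, np.float64(9.5)), (121, np.float64(9.5)), (112, np.float64(-9.3)), (111, np.float64(-8.9)), (119, np.float64(7.9)), (122, np.float64(7.8))]
```

The disc stays in place while the blade withdraws, as intended: the ring shift matches the retreat. Continuing.

>>> move_arm:
  commands: "0 -0.2 0 0.07 0 0 0;0 -0.4 0 0.15 0 0 0;0 -0.4 0 0.15 0 0 0;0 -0.4 0 0.15 0 0 0;0 -0.4 0 0.15 0 0 0;0 -0.4 0 0.15 0 0 0;0 -0.4 0 0.15 0 0 0;0 -0.4 0 0.15 0 0 0;0 -0.4 0 0.15 0 0 0;0 -0.4 0 0.15 0 0 0;0 -0.4 0 0.15 0 0 0;0 -0.4 0 0.15 0 0 0"

```text
t: 23.02
eef_pos: [0.5866, -0.1425, 0.0959]
tool_rot: [0.172, -0.126, 0.977, 0.021]
contact_force: [-0.6, 0.1, -2.2]
gripper_width: 0.264
```

>>> move_arm:
  commands: "0 -0.4 0 0.15 0 0 0;0 -0.4 0 0.15 0 0 0;0 -0.4 0 0.15 0 0 0;0 -0.4 0 0.15 0 0 0;0 -0.4 0 0.15 0 0 0;0 -0.2 0 0.07 0 0 0;0 0 0 0 0 0 0"

```text
t: 23.6
eef_pos: [0.6094, -0.1364, 0.0957]
tool_rot: [0.172, -0.126, 0.977, 0.021]
contact_force: [0.3, 0.3, -1.5]
gripper_width: 0.265
```

```bash
python3 - <<'E'
from h import *
togo(None,0); o,e,r=state(); print("tip",e+r.apply([.13,0,.0308]),o["q"])
c=bot.read_camera("top")["img"][:,:,::-1];s=bot.read_camera("scene")["img"][:,:,::-1]
s=cv2.resize(s[270:450,300:480],None,fx=2.2,fy=3.3,interpolation=cv2.INTER_CUBIC)
c=cv2.resize(c[220:340,340:460],None,fx=3.3,fy=3.3,interpolation=cv2.INTER_CUBIC)
m=np.zeros((600,800,3),np.uint8); m[:c.shape[0],:c.shape[1]]=c; m[:s.shape[0],400:400+s.shape[1]]=s
cv2.imwrite("pics/c8.png",m)
E
```

```text
t 23.60 eef [ 0.6094 -0.1364  0.0957] yaw -165.29217113898025 tilt x.z 19.964736526377138 F [ 0.2611  0.26   -1.4537] grip 0.265
tip [ 0.5014 -0.1648  0.0224] [ 0.2907  0.4487 -0.1144  2.0276 -0.28    0.3652  2.2693]
```

View pics/c8.png

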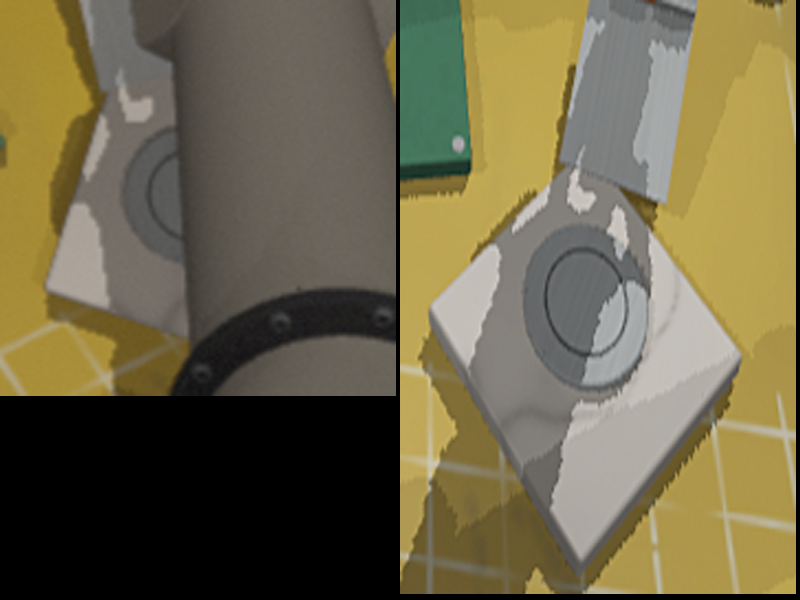

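The disc lies flat near the middle of the plate (scene half: centre about (588,308), all rims inside the plate's edges) and the blade is clear. Now up, level, and back over the board.

>>> move_arm:
  commands: "0 -0.5 0 -1.4 0 0 0;0 -1 0 -2.8 0 0 0;0 -1 0 -2.8 0 0 0;0 0 0 -1 0 4 0;0 0 0 0 0 6 0;0 0 0 0 0 6 0;0 0 0 0 0 4 0;0 0 0 0 0 0 4;0 0 0 0 0 0 7;0 0 0 0 0 0 7;0 0 0 0 0 0 7;0 0 0 0 0 0 7"

```text
t: 24.7
eef_pos: [0.6049, -0.1376, 0.1792]
tool_rot: [-0.0, 0.154, 0.988, -0.001]
contact_force: [0.4, 0.4, -2.2]
gripper_width: 0.268
```

>>> move_arm:
  commands: "0 0 0 0 0 0 7;0 0 0 0 0 0 7;0 0 0 0 0 0 7;0 0 0 0 0 0 2.5;0 0 0 0 0 0 0;0 0 0 0 0 0 0"

```text
t: 25.2
eef_pos: [0.6049, -0.1375, 0.1793]
tool_rot: [-0.0, 0.348, 0.937, -0.001]
contact_force: [-0.3, 0.3, -2.5]
gripper_width: 0.264
```

```bash
python3 - <<'E'
from h import *
togo((.503,.0755,.12),139.2)
f=lambda p:(np.array(p,float)-[400,0]+.5)/[2.2,3.3]-.5+[300,270]
d=back("scene",f([(588,308)]),.029)[0]; P=np.array([.411,-.189]); a=np.radians(-17.5)
v=d[:2]-P; print("disc",d,"in plate axes mm",1000*v@np.array([[np.cos(a),-np.sin(a)],[np.sin(a),np.cos(a)]]))
E
```

```text
t 25.20 eef [ 0.6049 -0.1375  0.1793] yaw 139.25034996303683 tilt x.z 0.02374484280435354 F [-0.2905  0.3408 -2.4777] grip 0.264
shift cm [21.6284  9.492   5.9041] turn [-0.0958  0.0238  0.0503]
disc [ 0.4203 -0.1868  0.029 ] in plate axes mm [8.2384 4.9155]
```

>>> move_arm:
  commands: "0 1.6 0.7 0 0 0 0;0 3.1 1.35 0 0 0 0;0 3.1 1.35 0 0 0 0;0 3.1 1.35 0 0 0 0;0 3.1 1.35 0 0 0 0;0 3.1 1.35 0 0 0 0;0 3.1 1.35 0 0 0 0;0 1.4 0.7 1 0 0 0;0 0 0 3 0 0 0;0 0 0 3 0 0 0;0 0 0 3 0 0 0;0 0 0 2 0 0 0"

```text
t: 26.2
eef_pos: [0.5027, 0.0754, 0.0571]
tool_rot: [-0.001, 0.348, 0.938, -0.001]
contact_force: [-0.9, 0.1, -2.5]
gripper_width: 0.269
```

>>> move_arm:
  commands: "0 0 0 0.5 0 0 0;0 0 0 0.3 0 0 0;0 0 0 0.2 0 0 0;0 0 0 0.1 0 0 0;0 0 0 0 0 0 0;0 0 0 0 0 0 0"

```text
t: 26.7
eef_pos: [0.5046, 0.0756, 0.0492]
tool_rot: [0.001, 0.349, 0.937, -0.0]
contact_force: [0.4, 0.6, -2.0]
gripper_width: 0.273
```

```bash
python3 - <<'E'
from h import *
togo((.503,.0755,.0468),139.2)
E
```

```text
t 26.70 eef [0.5046 0.0756 0.0492] yaw 139.15822665501148 tilt x.z 0.0889872512718516 F [ 0.393   0.5945 -2.0224] grip 0.273
shift cm [ 0.1147 -0.1145  0.2367] turn [ 0.0109  0.089  -0.0418]
```

Down the last 2 mm, open, and rise.

>>> move_arm:
  commands: "0 0 0 0.1 0 0 0;0 0 0 0.1 0 0 0;0 0 0 0.05 0 0 0;0 0 0 0 0 0 0;0 0 0 0 0 0 0"

```text
t: 27.12
eef_pos: [0.5042, 0.0756, 0.0467]
tool_rot: [0.0, 0.349, 0.937, -0.0]
contact_force: [-3.0, -0.4, 8.5]
gripper_width: 0.269
```

>>> move_arm:
  commands: "0.6 0 0 0 0 0 0;1 0 0 0 0 0 0;1 0 0 0 0 0 0;1 0 0 0 0 0 0;1 0 0 0 0 0 0;1 0 0 0 0 0 0;1 0 0 0 0 0 0;1 0 0 0 0 0 0;1 0 0 0 0 0 0;1 0 0 0 0 0 0"

```text
t: 27.95
eef_pos: [0.5038, 0.0754, 0.0456]
tool_rot: [-0.0, 0.349, 0.937, -0.001]
contact_force: [0.2, 0.6, -0.1]
gripper_width: 0.999
```

>>> move_arm:
  commands: "1 0 0 -1 0 0 0;1 0 0 -3 0 0 0;1 0 0 -4 0 0 0;1 0 0 -4 0 0 0;1 0 0 -4 0 0 0;1 0 0 -4 0 0 0;1 0 0 -2 0 0 0;1 2 2 0 0 0 0;1 4 0 0 0 0 0;1 4 0 0 0 0 0;1 0 0 0 0 0 0;1 0 0 0 0 0 0"

```text
t: 28.95
eef_pos: [0.4399, 0.1578, 0.2663]
tool_rot: [0.0, 0.347, 0.938, -0.0]
contact_force: [1.1, 0.0, 0.8]
gripper_width: 0.998
```

```bash
python3 - <<'E'
from h import *
togo(None,0)
cv2.imwrite("pics/s9.png",bot.read_camera("scene")["img"][:,:,::-1])
E
```

```text
t 28.95 eef [0.4399 0.1578 0.2663] yaw 139.39853186632703 tilt x.z 0.019770952033608027 F [1.0749 0.0059 0.7634] grip 0.998
```

View pics/s9.png

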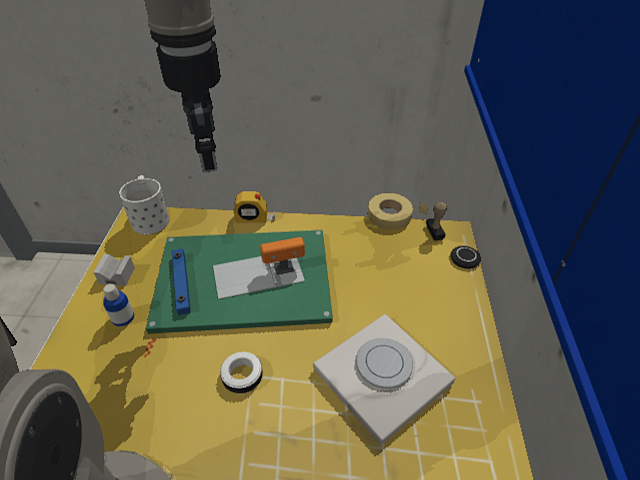

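The final picture shows the disc flat on the plate at (385,363), the lifter flat on the board at (260,275), the tape measure unmoved at (250,207), and the arm clear.

```bash
python3 -c "
from station import bot
print(bot.hand_in())"
```

```text
the job is handed in; nothing more can be done
None
```

The job is done and handed in at about 29 s of the 72 s allowed. I gripped the lifter by its orange handle and slid the blade under the disc against the blue bar. I carried the disc to the plate tilted 6° back, tipped it to 20° with the blade edge just above the plate, and drew the blade out from under it. I then set the lifter down flat on the green board and raised the arm clear.

- **Disc:** in the last picture it lies flat and wholly on the plate. By measurement its centre is about 8 mm and 5 mm off the plate's middle, against a margin of 35 mm.
- **Lifter:** it is wholly on the board, clear of the plate and the disc.
- **Tape measure:** it looks unmoved in the last picture.
- **Forces:** the wrist forces reported at the ends of moves stayed under about 10 N.
- **Disagreements:** early on, the top and wrist cameras differed by 3–5 mm on the handle's position, so I used a value in between. The top and scene cameras differed by about 3 mm on the bar's face. I stopped the blade a few millimetres short of the bar for that reason. At 16° the disc had not yet slid; it slid once tipped to 20°.
- **Checks:** no check failed.

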